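Fasten the quarter-turn studs of the charger box cover

TASK

The two slotted quarter-turn studs on the charger box's blue cover are still loose, with a block of wood left lying across them: lift the block off and set it down, without dropping it, lying flat on a bare part of the bench. Then take the orange-handled key (never bare fingers on the studs), press each stud down and turn it a quarter turn clockwise until it springs into its catch, and stand the key back in its holder. Leave everything else where it is.

Things in the scene. Friction and masses are not known exactly. Their poses are not given: they have to be found in the camera images.
- charger_box: grey sheet-metal charger box with a blue cover on top, fixed to the bench: 150 mm (own x) by 220 mm (own y) by 90 mm tall; origin under its middle. Its cover carries both studs
- stud_a_slot (a point): the +y one (box's own y) of the two round brass studs: centre of the floor of its slot. Head 42 mm across; the slot is 8 mm wide (11 mm at its chamfered mouth), 8 mm deep, open at both ends and runs along this point's x axis. While loose the head's top stands 26 mm above the cover (this point 18 mm above it); the studs stand 104 mm apart, 52 mm either side of the box's middle along the box's y axis
- stud_b_slot (a point): the -y one (box's own y) of the two round brass studs: centre of the floor of its slot. Head 42 mm across; the slot is 8 mm wide (11 mm at its chamfered mouth), 8 mm deep, open at both ends and runs along this point's x axis. While loose the head's top stands 26 mm above the cover (this point 18 mm above it); the studs stand 104 mm apart, 52 mm either side of the box's middle along the box's y axis
- stud_a_turn (a joint): turn of stud a in rad, 0 to 1.70 (stop), growing clockwise seen from above. Loose studs start between 0.02 and 0.36. A ridge lets it turn past about 0.4 only while the stud is pressed down by more than 7 mm; beyond about 1.5 it is over its catch. Friction of the turn about 0.03 N m
- stud_b_turn (a joint): turn of stud b in rad, 0 to 1.70 (stop), growing clockwise seen from above. Loose studs start between 0.02 and 0.36. A ridge lets it turn past about 0.4 only while the stud is pressed down by more than 7 mm; beyond about 1.5 it is over its catch. Friction of the turn about 0.03 N m
- stud_a_press (a joint): how far stud a is pressed down, m, 0 (up) to 0.010 (stop), against a spring of 6 N at the top and 10 N at the bottom. Let go over the catch (turned 1.5 or more) it springs up to about 0.004 and is held there: locked; let go between, it stays jammed under the ridge at about 0.007
- stud_b_press (a joint): how far stud b is pressed down, m, 0 (up) to 0.010 (stop), against a spring of 6 N at the top and 10 N at the bottom. Let go over the catch (turned 1.5 or more) it springs up to about 0.004 and is held there: locked; let go between, it stays jammed under the ridge at about 0.007
- stud_key: the key, loose, about 0.22 kg, standing upright in its holder; origin at the middle of the lower edge of its blade, z up. From below: flat steel blade 28 mm wide (own x) and 5 mm thick (own y), 10 mm of it free; round shaft 16 mm thick up to 48 mm; round flange 50 mm across from 48 to 54 mm, which rests on the holder; orange T-handle from 64 to 98 mm, 72 mm long (own x) and 18 mm thick (own y), flat sides to grip. In the holder its origin is 12 mm above the bench
- key_holder: wooden block fixed to the bench, 66 x 66 mm and 60 mm tall, with a 36 mm square hole down through it in which the key hangs by its flange; origin under its middle, sides along its x and y
- key_holder_top (a point): centre of the mouth of the key holder's hole, 60 mm above the bench
- wood_block: loose softwood block, 45 mm (own x) by 120 mm (own y) by 45 mm, under 0.2 kg; lies level across both stud heads; origin under its middle
- wood_block_middle (a point): the middle of the wood block, 22.5 mm above its underside
- clamp_jig: fixed wooden jig with a red-handled toggle clamp, in the middle of the bench's front half, an obstacle up to about 0.15 m tall: covers about x 0.34 to 0.52, y -0.09 to 0.22 m. Other fixed things not listed: a blue vice at the front left (x below 0.42, y 0.38 to 0.57 m), jars, tin and bottle along the back (x above 0.70 m) and small things beyond y = -0.58 m
- pencil_tin: bystander: round green tin with pencils standing in it, 70 mm across and 181 mm tall; origin under its middle
- spray_can: bystander: red spray can with a black cap, 65 mm across and 204 mm tall; origin under its middle
- masking_tape: bystander: roll of masking tape lying flat, 112 mm across and 24 mm tall; origin under its middle
- combination_pliers: bystander: red-handled pliers lying flat, 62 mm (own x) by 186 mm (own y) by 14 mm; origin under the middle
- screwdriver_yellow: bystander: yellow-handled screwdriver lying flat, 27 mm (own x) by 174 mm (own y) by 22 mm; origin under the middle
- block_plane: bystander: small green metal hand plane, 48 mm (own x) by 165 mm (own y) by 66 mm tall; origin under the middle
- tape_measure: bystander: yellow and black tape measure standing upright, 37 mm (own x) by 91 mm (own y) by 66 mm tall; origin under the middle
Mind the look-alikes: they are no part of the job. What is shaped like the stud_key but red is not meant.

How it is judged:
By the outcome, as a careful person would: the job done as asked, in the order asked, and still so for the second after the job is handed in, with the robot touching nothing.
It also fails if it takes over 72 s, if anything falls off the work surface, if the arm or the gripper's body presses on something with over 40 N, if the wrist force passes 120 N, or if a joint passes its speed limit or range.

ROBOT

A 7-joint arm with a two-finger parallel gripper is mounted at the origin on a cart in front of the work surface, level with it; the furniture and walls round the work are solid. World frame = base frame: x ahead of the robot, y to its left, z up, the work surface at z = 0. Lengths are in mm, angles in rad, forces in N, time in s.
With the tool pointing down it reaches from about 425 to 925 mm from the base axis. Payload 6.8 kg.
Tool frame: the origin (TCP) lies at the very end of the fingers, on their centre line; the grasp point (between the pads) lies 19 mm behind it; z points along the fingers, y is the line along which they close (so a half turn about z gives the same grasp; the last joint's range is limited). The gripper opens to 85 mm and grips with 20 to 120 N. Pads are 22 mm wide; open, the fingers measure 114 mm over their backs; the gripper's body (76 mm by 85 mm) begins 54 mm behind the grasp point. The pads swing forward as they close: fully open they stand 13 mm farther back than shut.
Start: joints at [-1.266, 0.477, 0.022, 1.555, -0.011, 1.109, -0.083], TCP at [270.792, 618.32, 231.308] pointing down, gripper open.
Joint ranges: [-2.96, 2.96], [-0.34, 2.1], [-1.41, 1.46], [0.24, 2.44], [-1.37, 4.51], [0.17, 1.92], [-2.96, 2.96]. Speed limits (rad/s): [2.39, 2.39, 3.14, 3.14, 3.14, 3.14, 3.14].

INTERFACE

Orientations are given as a 3x3 rotation matrix whose columns are the frame's x, y, z axes.
In Python, from station import robot gives the robot as it stands.
- The arm moves only by the shell command python3 -m creep 'ROWS' [FORCE]. ROWS is JSON, a list of rows, each a list of 5 numbers: the finger opening in mm, from 0 to 85.4, then the shift along the tool's x, y, z in mm, then the turn about the tool's z in degrees. In form: [[claw, tx, ty, tz, twist], ...]. A call has 1 to 12 rows; each row shifts and turns the commanded pose from where the row before left it, along the tool's axes as they then stand; what a row does not reach is not made up. A row lasts 1/12 s, in which the tool goes at most 41.7 mm and 7.16 degrees, less where a joint would pass 70% of its speed; a pose out of reach is approached as far as the arm can. A call is refused whole if a number of a shift passes 41.7 or a number of a turn 7.16, either way. A call with a gripper value outside its range is refused whole. The fingers move at their own pace and stop on an object; FORCE is the grip in N (left out, the last holds). Time passes only in rows, so rows that do not move let the fingers close. It gives the time, the measured TCP pose, the force, the opening and the grip force at its end, in the units of the state.
- robot.observe(): the state, without advancing time (a new reading comes with each control period).
- robot.capture(name): name is "side" or "top" or "wrist"; returns the picture (420x560x3 uint8, red, green, blue); there is no depth.
- robot.calibration(name): a dict with "camera_matrix" (3x3 intrinsics, pixels), "R" (3x3) and "t" (3): a world point X has camera coordinates R X + t; the wrist camera has in their place "T_tool_cam" (4x4, takes a point from camera to tool coordinates, whose origin is the TCP and whose axes are the flange's). Camera axes: x right, y down, z forward; pixel columns grow to the right and rows downward; lengths in mm; the calibration is good to about 2 mm. A picture is of the moment at which its call begins: read the wrist's pose just before it. calibration takes no time and is no camera call.
- robot.finish_job(): hands the job in; it is judged then, once.
The state is a dict: "time": time; "q": joint angles; "joint_velocities": joint speeds; "tau": joint torques, N m; "tcp_pos": TCP position; "tcp_rot": TCP orientation; "ft_force": force on the tool from outside, world axes, zero at the start; "moment": the same for the moment, N m; "grip_width": finger opening in mm; "finger_force": force on a finger pad.
Only numpy, scipy, OpenCV 4.12 (cv2) and the standard library are available. Lean on these libraries where they do the work, as an engineer would, in place of code of your own. Each camera call takes 0.05 s, during which the arm holds its last target. There are 200 camera calls.

## Working session

There is one attempt and no reset: what is moved stays moved. The work goes in short steps, Python scripts to look and compute and a shell command to move; the robot and the scene stay as the last step left them, time stands still between calls to the robot, and variables do not carry over. Pictures are saved under pics/ and viewed, at most 10 in all, crops included, and the job is handed in when it is done.

```bash
mkdir -p pics; ls; python3 - <<'E'
from station import robot
import cv2,numpy as np
for n in ("top","side"):
    im=robot.capture(n); cv2.imwrite(f"pics/{n}0.png",im[:,:,::-1])
    c=robot.calibration(n); print(n,np.round(c["camera_matrix"],1).tolist(),np.round(c["R"],3).tolist(),np.round(c["t"]).tolist())
print(robot.calibration("wrist")); s=robot.observe(); print(s["time"],s["tcp_pos"],np.round(s["tcp_rot"],3).tolist(),s["ft_force"],s["grip_width"])
E
```

```text
pics
top [[380.1, 0.0, 277.2], [0.0, 380.1, 213.0], [0.0, 0.0, 1.0]] [[0.025, -1.0, 0.013], [-0.989, -0.027, -0.145], [0.145, -0.009, -0.989]] [-67.0, 522.0, 1335.0]
side [[534.6, 0.0, 272.3], [0.0, 534.6, 208.6], [0.0, 0.0, 1.0]] [[-0.622, -0.783, 0.007], [-0.412, 0.32, -0.853], [0.666, -0.534, -0.521]] [290.0, 331.0, 1368.0]
{'camera_matrix': array([[361.28507355,   0.        , 275.64174577],
       [  0.        , 361.28507355, 207.15882861],
       [  0.        ,   0.        ,   1.        ]]), 'T_tool_cam': array([[-6.70937259e-04, -9.55782151e-01, -2.94074871e-01,
         7.49892425e+01],
       [ 9.99999451e-01, -8.77931719e-04,  5.71876728e-04,
        -5.66508939e-01],
       [-8.04767227e-04, -2.94074326e-01,  9.55782215e-01,
        -1.42601372e+02],
       [ 0.00000000e+00,  0.00000000e+00,  0.00000000e+00,
         1.00000000e+00]])}
0.1 [270.55605732 617.82880231 230.41870493] [[-0.916, 0.401, -0.001], [0.401, 0.916, -0.002], [-0.0, -0.002, -1.0]] [-0.08633755 -0.03814895  1.41028056] 85.69756629649456
```

View pics/top0.png

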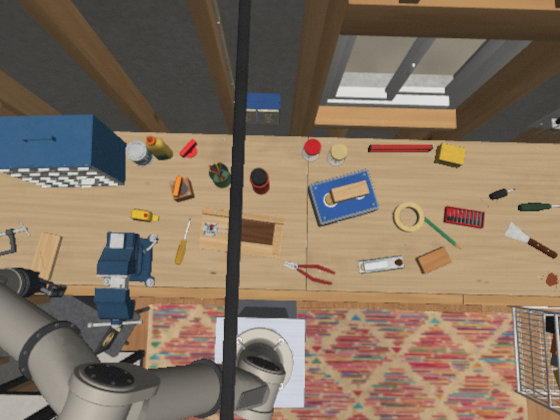

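View pics/side0.png

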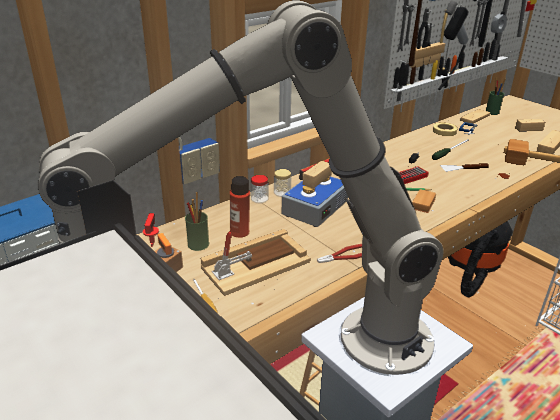

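The top view shows two T-handles, one orange at (180,187) in a wooden block and one red at (188,149). The orange one fits the description. The charger box is at (343,196) with the block across it at about (350,191). I'll confirm in one enlarged crop.

```bash
cat > h.py <<'E'
import numpy as np,cv2
from station import robot
def ray(n,uv,st=None):
    c=robot.calibration(n); d=np.linalg.inv(c["camera_matrix"])@np.array([*uv,1.])
    if n=="wrist":
        T=c["T_tool_cam"]; R=np.array(st["tcp_rot"]); 
        return R@T[:3,3]+np.array(st["tcp_pos"]), R@T[:3,:3]@d
    R=np.array(c["R"]);return -R.T@np.array(c["t"]), R.T@d
def plane(n,uv,z,st=None):
    o,d=ray(n,uv,st); return np.round(o+d*(z-o[2])/d[2],1)
def tri(*rs):
    A=0;b=0
    for o,d in rs:
        d=d/np.linalg.norm(d);P=np.eye(3)-np.outer(d,d);A=A+P;b=b+P@o
    x=np.linalg.solve(A,b); return np.round(x,1),[round(float(np.linalg.norm(np.cross(x-o,d/np.linalg.norm(d)))),1) for o,d in rs]
def proj(n,X,st=None):
    c=robot.calibration(n);X=np.array(X,float)
    if n=="wrist":
        T=c["T_tool_cam"];p=np.array(st["tcp_rot"]).T@(X-np.array(st["tcp_pos"]));p=T[:3,:3].T@(p-T[:3,3])
    else:p=np.array(c["R"])@X+c["t"]
    u=c["camera_matrix"]@p;return np.round(u[:2]/u[2],1)
E
python3 - <<'E'
from h import *
t=cv2.imread("pics/top0.png");s=cv2.imread("pics/side0.png")
f=lambda i,x,y,w,h:cv2.resize(i[y:y+h,x:x+w],(400,300),interpolation=cv2.INTER_CUBIC)
cv2.imwrite("pics/crop.png",np.vstack([np.hstack([f(t,130,130,100,75),f(s,130,200,100,75)]),np.hstack([f(t,295,155,100,75),f(s,270,155,100,75)])]))
E
```

```text
(no output)
```

View pics/crop.png

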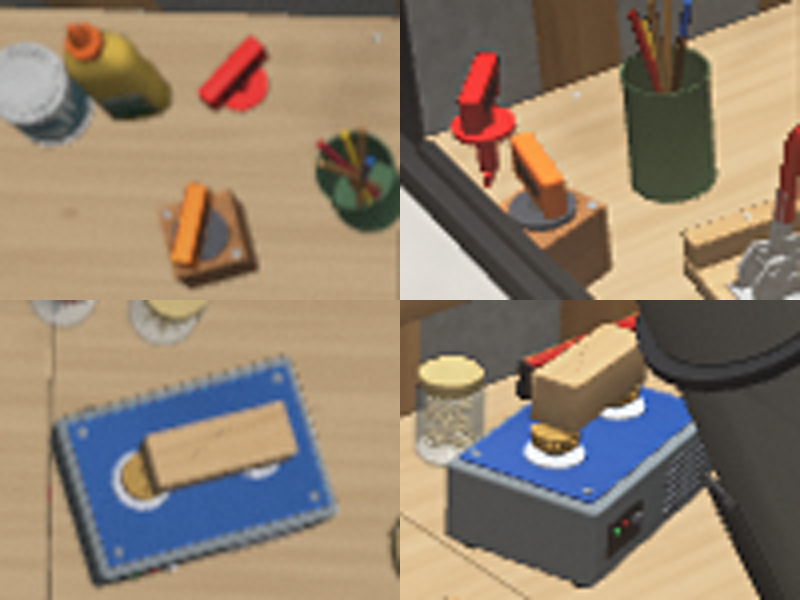

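The orange key is in the holder at top (177,185) and side (164,243). The red look-alike sits behind it. The block lies across both studs, and the studs' heads are partly visible.

```bash
python3 - <<'E'
from h import *
T=lambda x,y,x0,y0:(x0+x/4,y0+y/4)
k=T(190,222,130,130);ks=T(138,172,130,200)
print("key",tri(ray("top",k),ray("side",ks)),plane("top",k,110))
for p in ((200,185),(180,262)):print("handle ends",plane("top",T(*p,130,130),110))
print("flange",plane("top",T(203,232,130,130),66))
for p in ((145,133),(285,102),(297,152),(160,190)):print("blk",plane("top",T(*p,295,155),161) if 0 else plane("top",T(p[0],p[1],295,155),161))
for p in ((57,128),(282,60),(333,208),(103,280)):print("box",plane("top",T(*p,295,155),90))
# side block top corners local
for p in ((132,75),(185,95),(247,45),(195,22)):print("blk side",plane("side",T(*p,270,155),161))
print("stud ring",plane("top",T(142,179,295,155),90))
for n,p in dict(tape=(409,217),pencil=(440,232),plane=(382,264),red=(465,217),pl=(310,272),spray=(260,180),pt=(220,175),sd=(182,242),jig0=(200,210),ydr=(143,215)).items():print(n,plane("top",p,0))
E
```

```text
key (array([602.8, 297. ,  91.6]), [1.5, 1.5]) [599.9 293.5 110. ]
handle ends [632.8 286.9 110. ]
handle ends [564.6 299.8 110. ]
flange [600.5 292.8  66. ]
blk [ 593.9 -229.7  161. ]
blk [ 623.6 -346.6  161. ]
blk [ 581.4 -356.2  161. ]
blk [ 546.2 -242.3  161. ]
box [ 611.7 -163.1   90. ]
box [ 678.9 -361.8   90. ]
box [ 547.1 -405.4   90. ]
box [ 478.4 -204.7   90. ]
blk side [ 582.5 -222.2  161. ]
blk side [ 529.2 -233.4  161. ]
blk side [ 563.6 -337.2  161. ]
blk side [ 623.8 -332.1  161. ]
stud ring [ 568.3 -238.1   90. ]
tape [ 527.8 -544.9    0. ]
pencil [ 474.8 -658.9    0. ]
plane [ 351.6 -441.4    0. ]
red [ 533.5 -754.8    0. ]
pl [ 316.  -178.3    0. ]
spray [653.2  14.3   0. ]
pt [668.2 165.3   0. ]
sd [412.8 292.3   0. ]
jig0 [533. 233.   0.]
ydr [508.6 442.1   0. ]
```

```bash
python3 -m creep '[[85,0,0,-10,7.16],[85,0,0,-10,7.16],[85,0,0,-10,7.16],[85,0,0,-10,7.16],[85,0,0,-10,7.16],[85,0,0,-10,7.16],[85,0,0,-10,7.16]]' 40 && python3 -m creep '[[85,-40,12,0,0],[85,-40,12,0,0],[85,-40,12,0,0],[85,-40,12,0,0],[85,-40,12,0,0],[85,-40,12,0,0],[85,-40,12,0,0],[85,-40,12,0,0],[85,-40,12,0,0],[85,-40,12,0,0],[85,-40,12,0,0],[85,-40,12,0,0]]'; python3 -c "
from h import *;print(np.round(robot.observe()['q'],2))"
```

```text
time: 0.68
tcp_pos: [270.6, 618.0, 301.2]
tcp_rot: [[-0.274, 0.962, -0.0], [0.962, 0.274, -0.001], [-0.001, -0.001, -1.0]]
ft_force: [-0.6, 0.2, -0.3]
grip_width: 85.3
finger_force: 0.0
time: 1.68
tcp_pos: [543.0, 196.7, 301.1]
tcp_rot: [[-0.28, 0.96, -0.0], [0.96, 0.28, 0.0], [0.0, -0.0, -1.0]]
ft_force: [0.8, -0.1, 0.3]
grip_width: 85.0
finger_force: 0.0
[-0.8   0.27  0.43  1.73 -0.12  1.17 -0.06]
```

```bash
python3 -m creep '[[85,-40,-8,0,0],[85,-40,-8,0,0],[85,-40,-8,0,0],[85,-40,-8,0,0],[85,-40,-8,0,0],[85,-40,-8,0,0],[85,-40,-8,0,0],[85,-40,-8,0,0],[85,-40,-8,0,0],[85,-40,-8,0,0],[85,-40,-8,0,0],[85,-40,-8,0,0]]' && python3 -m creep '[[85,0,0,0,0]]' && python3 -c "
from h import *
import pickle
s=robot.observe();im=robot.capture('wrist');pickle.dump(s,open('w1.pkl','wb'));cv2.imwrite('pics/w1.png',im[:,:,::-1]);print(np.round(s['q'],2))"
```

```text
time: 2.68
tcp_pos: [584.2, -290.7, 300.9]
tcp_rot: [[-0.28, 0.96, -0.001], [0.96, 0.28, 0.001], [0.001, -0.0, -1.0]]
ft_force: [1.7, 0.2, -0.6]
grip_width: 85.2
finger_force: 0.0
time: 2.77
tcp_pos: [581.4, -299.2, 301.1]
tcp_rot: [[-0.269, 0.963, -0.002], [0.963, 0.269, -0.006], [-0.005, -0.003, -1.0]]
ft_force: [-1.4, -1.1, -0.3]
grip_width: 85.0
finger_force: 0.0
[-0.06  0.44  0.62  1.56 -0.26  1.23  0.88]
```

View pics/w1.png

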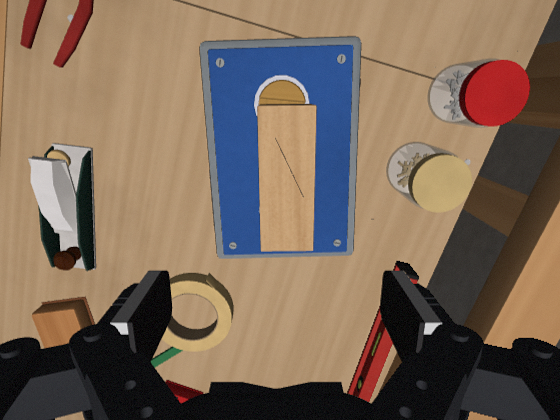

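Wrist view: block top corners at about (259,104), (316,105), (313,251) and (261,250). Cover corners are (201,43), (360,37), (353,254) and (219,258). Stud a's ring shows at (282,100).

```bash
python3 - <<'E'
from h import *
import pickle
s=pickle.load(open('w1.pkl','rb'))
C=[(259,104),(316,105),(313,251),(261,250)]
for z in (155,161,167):
    P=np.array([plane("wrist",c,z,s) for c in C]);print(z,P[:,:2].tolist(),P.mean(0),[round(float(np.linalg.norm(P[i]-P[(i+1)%4])),1) for i in range(4)])
B=np.array([plane("wrist",c,90,s) for c in [(201,43),(360,37),(353,254),(219,258)]]);print("box",B.tolist(),B.mean(0),[round(float(np.linalg.norm(B[i]-B[(i+1)%4])),1) for i in range(4)])
# height of block: wrist & top corner
f=lambda x,y:(295+x/4,155+y/4)
for w,t in zip(C,[(160,190),(145,133),(285,102),(297,152)]):print(tri(ray("wrist",w,s),ray("top",f(*t))))
for X in ((592,-75,0),(570,-10,0),(612,-140,0)):print(proj("top",X))
print(s['tcp_pos'],robot.observe()['tcp_pos'],robot.observe()['tcp_rot'])
E
```

```text
155 [[550.2, -237.2], [592.6, -226.2], [626.7, -343.5], [582.9, -354.7]] [ 588.1 -290.4  155. ] [43.8, 122.2, 45.2, 122.0]
161 [[550.4, -237.0], [591.9, -226.2], [625.3, -341.0], [582.5, -352.0]] [ 587.525 -289.05   161.   ] [42.9, 119.6, 44.2, 119.4]
167 [[550.7, -236.8], [591.3, -226.2], [624.0, -338.6], [582.0, -349.4]] [ 587.   -287.75  167.  ] [42.0, 117.1, 43.4, 116.9]
box [[484.1, -202.6, 90.0], [619.9, -159.8, 90.0], [683.6, -361.6, 90.0], [546.8, -404.7, 90.0]] [ 583.6   -282.175   90.   ] [142.4, 211.6, 143.4, 211.6]
(array([ 548.6, -240.1,  157. ]), [3.4, 3.4])
(array([ 589.4, -226.4,  182.3]), [0.2, 0.2])
(array([ 633.1, -355.7,  124.4]), [0.6, 0.6])
(array([ 584.4, -360.2,  143.7]), [0.7, 0.7])
[283.3 196.6]
[265.8 202. ]
[300.8 191.9]
[ 581.40244327 -299.23322457  301.14012207] [ 582.31201727 -295.06146881  300.84731944] [[-0.27128946  0.96249628 -0.00171165]
 [ 0.9624949   0.27128385 -0.0029389 ]
 [-0.00236434 -0.00244474 -0.99999422]]
```

```bash
python3 -m creep '[[85,4,6,20,0.5],[85,0,0,30,0],[85,0,0,30,0],[85,0,0,30,0],[85,0,0,30,0],[85,0,0,25,0],[85,0,0,14,0],[85,0,0,0,0],[85,0,0,0,0]]' 40 && python3 -m creep '[[40,0,0,0,0],[40,0,0,0,0],[40,0,0,0,0],[40,0,0,0,0],[40,0,0,0,0],[40,0,0,0,0]]' 40
```

```text
time: 3.57
tcp_pos: [589.3, -282.9, 122.3]
tcp_rot: [[-0.272, 0.962, -0.001], [0.962, 0.272, 0.0], [0.001, -0.001, -1.0]]
ft_force: [-0.6, 0.4, -0.0]
grip_width: 85.2
finger_force: 0.0
time: 4.07
tcp_pos: [589.5, -284.1, 123.9]
tcp_rot: [[-0.271, 0.963, 0.002], [0.963, 0.271, -0.0], [-0.001, 0.001, -1.0]]
ft_force: [-2.3, 0.8, 6.7]
grip_width: 44.4
finger_force: 47.8
```

```bash
python3 -m creep '[[40,0,0,-8,0],[40,0,0,-20,0],[40,0,0,-25,0],[40,0,0,-25,0],[40,33,10,0,0],[40,34,10,0,0],[40,34,10,0,0],[40,34,10,0,0],[40,33,10,0,0],[40,33,9,0,0],[40,0,0,0,0],[40,0,0,0,0]]' && python3 -m creep '[[40,0,0,35,0],[40,0,0,35,0],[40,0,0,35,0],[40,0,0,35,0],[40,0,0,25,0],[40,0,0,15,0],[40,0,0,6,0],[40,0,0,0,0]]'; python3 -c "
from h import *;im=robot.capture('wrist');cv2.imwrite('pics/w2.png',im[:,:,::-1])"
```

```text
time: 5.07
tcp_pos: [591.7, -70.8, 200.5]
tcp_rot: [[-0.276, 0.961, 0.0], [0.961, 0.276, 0.001], [0.001, 0.0, -1.0]]
ft_force: [-0.7, -1.5, -1.9]
grip_width: 44.3
finger_force: 46.9
time: 5.73
tcp_pos: [590.6, -75.6, 13.3]
tcp_rot: [[-0.269, 0.963, -0.002], [0.963, 0.269, -0.001], [-0.0, -0.002, -1.0]]
ft_force: [0.1, 0.6, -1.4]
grip_width: 44.7
finger_force: 46.9
```

View pics/w2.png

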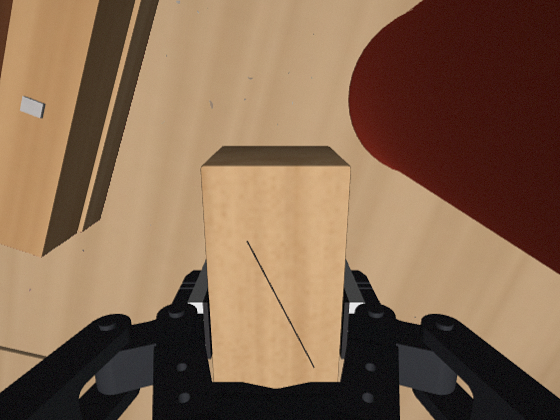

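The block is held square and the bench below is bare. Next I lower it until it touches.

```bash
python3 -m creep '[[40,0,0,2,0],[40,0,0,2,0],[40,0,0,0,0]]'; python3 -m creep '[[40,0,0,1.5,0],[40,0,0,0,0]]'
```

```text
time: 6.03
tcp_pos: [592.2, -74.1, 11.1]
tcp_rot: [[-0.271, 0.963, 0.002], [0.963, 0.271, 0.0], [-0.0, 0.002, -1.0]]
ft_force: [0.6, 0.2, -1.0]
grip_width: 44.5
finger_force: 46.9
time: 6.2
tcp_pos: [591.7, -73.9, 9.1]
tcp_rot: [[-0.271, 0.962, 0.001], [0.962, 0.271, 0.0], [-0.0, 0.001, -1.0]]
ft_force: [0.1, 0.6, -1.5]
grip_width: 44.4
finger_force: 46.9
```

```bash
python3 -m creep '[[40,0,0,1.5,0],[40,0,0,0,0]]';python3 -m creep '[[40,0,0,1,0],[40,0,0,0,0]]' | grep -E "pos|ft_f"
```

```text
time: 6.37
tcp_pos: [591.8, -74.0, 7.9]
tcp_rot: [[-0.271, 0.963, 0.001], [0.963, 0.271, 0.0], [0.0, 0.001, -1.0]]
ft_force: [-2.3, 1.2, 4.9]
grip_width: 44.5
finger_force: 47.5
tcp_pos: [591.8, -74.0, 7.9]
ft_force: [-5.0, 2.3, 14.7]
```

```bash
python3 -m creep '[[40,0,0,-1,0],[85,0,0,0,0],[85,0,0,0,0],[85,0,0,0,0],[85,0,0,0,0],[85,0,0,-10,0],[85,0,0,-30,0],[85,0,0,-40,0],[85,0,0,-40,0],[85,0,0,-40,0],[85,0,0,-40,0],[85,0,0,-40,0]]' && python3 -c "
from h import *
im=robot.capture('top');cv2.imwrite('pics/t2.png',im[:,:,::-1])" && python3 -m creep '[[85,39,12,-20,0],[85,39,12,-20,0],[85,39,12,-20,0],[85,39,12,0,0],[85,39,12,0,0],[85,39,12,0,0],[85,39,12,0,0],[85,39,12,0,0],[85,40,12,0,0]]' && python3 -m creep '[[85,0,0,0,-7.1],[85,0,0,0,-7.1],[85,0,0,0,-7.1],[85,0,0,0,-7.1],[85,0,0,0,-7.1],[85,0,0,0,-7.1],[85,0,0,0,-7.1],[85,0,0,0,-7.1],[85,0,0,0,-7.1],[85,0,0,0,0],[85,0,0,0,0]]' && python3 -c "
from h import *
import pickle
s=robot.observe();im=robot.capture('wrist');pickle.dump(s,open('w3.pkl','wb'));cv2.imwrite('pics/w3.png',im[:,:,::-1]);print(np.round(s['q'],2))"
```

```text
time: 7.53
tcp_pos: [590.9, -74.4, 250.0]
tcp_rot: [[-0.27, 0.963, 0.0], [0.963, 0.27, 0.0], [-0.0, 0.0, -1.0]]
ft_force: [0.9, -0.5, 0.1]
grip_width: 85.0
finger_force: 0.0
time: 8.33
tcp_pos: [599.4, 285.3, 302.8]
tcp_rot: [[-0.27, 0.963, 0.0], [0.963, 0.27, 0.0], [0.0, 0.0, -1.0]]
ft_force: [0.6, 0.4, -0.5]
grip_width: 85.1
finger_force: 0.0
time: 9.25
tcp_pos: [599.8, 283.3, 302.5]
tcp_rot: [[-0.983, 0.184, 0.0], [0.184, 0.983, 0.0], [-0.0, 0.0, -1.0]]
ft_force: [-0.7, 0.5, -0.1]
grip_width: 85.2
finger_force: 0.0
[-0.73  0.41  0.28  1.51 -0.12  1.23  0.95]
```

View pics/w3.png

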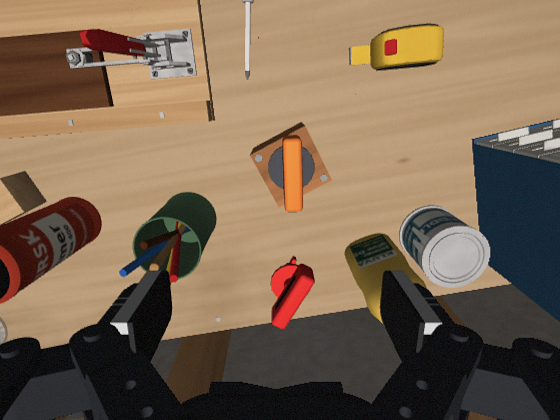

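The wrist view has the orange key upright in its holder, with its handle running from (291,135) to (294,212) and the flange at (291,165). The red look-alike at (290,295) is excluded.

```bash
python3 - <<'E'
from h import *
import pickle
s=pickle.load(open('w3.pkl','rb'))
im=cv2.imread('pics/w3.png');hsv=cv2.cvtColor(im,cv2.COLOR_BGR2HSV)
def seg(im,hsv,x0,y0,x1,y1,lo,hi):
    m=cv2.inRange(hsv,lo,hi);k=np.zeros_like(m);k[y0:y1,x0:x1]=m[y0:y1,x0:x1]
    n,l,st,c=cv2.connectedComponentsWithStats(k);i=1+st[1:,4].argmax();return (l==i).astype(np.uint8),st[i]
m,st=seg(im,hsv,250,120,335,225,(5,200,120),(20,255,255));print(st)
print(hsv[140:215:6,292,:].tolist())
# bright top face
for v in (180,215,235):
    m,st=seg(im,hsv,250,120,335,225,(5,190,v),(20,255,255));r=cv2.minAreaRect(np.argwhere(m)[:,::-1].astype(np.float32));print(v,st,r)
    bp=cv2.boxPoints(r);P=np.array([plane("wrist",b,110,s) for b in bp]);print(P[:,:2].tolist(),P.mean(0))
# flange: dark gray
m,st=seg(im,hsv,262,140,322,195,(90,0,40),(130,120,130));print("fl",st)
c,_=max(((c,cv2.contourArea(c)) for c in cv2.findContours(m,0,2)[0]),key=lambda a:a[1]);e=cv2.minEnclosingCircle(c);print(e,plane("wrist",e[0],66,s))
# triangulate key with top view flange/handle
print(tri(ray("wrist",(292.5,174),s),ray("top",(177.5,185.5))),"tcp",s['tcp_pos'])
E
```

```text
[296 138   6  55  67]
[[12, 193, 223], [14, 183, 236], [14, 185, 236], [14, 184, 236], [14, 183, 237], [14, 185, 236], [14, 185, 237], [14, 184, 237], [14, 185, 237], [14, 187, 236], [13, 185, 237], [13, 189, 236], [17, 84, 145]]
180 [283 139  19  72 417] ((292.5666198730469, 174.49778747558594), (71.39368438720703, 17.357027053833008), 88.09085083007812)
[[564.3, 296.3], [566.7, 312.0], [634.8, 302.9], [632.3, 286.2]] [599.525 299.35  110.   ]
215 [284 140  17  71 299] ((292.0907897949219, 174.99725341796875), (70.39192962646484, 15.81092357635498), 88.26429748535156)
[[565.2, 296.5], [567.5, 310.8], [634.7, 301.6], [632.3, 286.4]] [599.925 298.825 110.   ]
235 [293 194   7  10  21] ((295.4845886230469, 198.376953125), (8.558396339416504, 6.077702045440674), 82.87498474121094)
[[617.7, 295.5], [618.0, 301.4], [626.6, 301.0], [626.3, 295.1]] [622.15 298.25 110.  ]
fl [269 147  15  42 408]
((282.0, 167.5), 20.52447509765625) [598.6 290.1  66. ]
(array([604.2, 299.7,  85.7]), [0.9, 0.9]) tcp [599.78393663 283.33857537 302.52428578]
```

```bash
python3 -m creep '[[85,3,15,0,-2],[85,0,0,30,0],[85,0,0,35,0],[85,0,0,35,0],[85,0,0,35,0],[85,0,0,35,0],[85,0,0,30,0],[85,0,0,18,0],[85,0,0,8,0],[85,0,0,0,0],[85,0,0,0,0]]' && python3 -m creep '[[14,0,0,0,0],[14,0,0,0,0],[14,0,0,0,0],[14,0,0,0,0],[14,0,0,0,0],[14,0,0,0,0],[14,0,0,0,0],[14,0,0,0,0]]' 90 && python3 -c "
from h import *
import pickle
s=robot.observe();im=robot.capture('wrist');pickle.dump(s,open('w4.pkl','wb'));cv2.imwrite('pics/w4.png',im[:,:,::-1]);print(s['tcp_pos'],s['moment'])"
```

```text
time: 10.22
tcp_pos: [600.0, 300.0, 76.9]
tcp_rot: [[-0.989, 0.145, 0.001], [0.145, 0.989, 0.001], [-0.001, 0.001, -1.0]]
ft_force: [0.2, 1.2, 0.3]
grip_width: 84.8
finger_force: 0.0
time: 10.88
tcp_pos: [600.0, 299.3, 77.1]
tcp_rot: [[-0.989, 0.146, 0.001], [0.146, 0.989, 0.001], [-0.001, 0.001, -1.0]]
ft_force: [-0.4, -0.1, 5.4]
grip_width: 17.2
finger_force: 88.8
[599.98443026 299.2703226   77.06713474] [-0.12495648  0.12912235 -0.0489498 ]
```

View pics/w4.png

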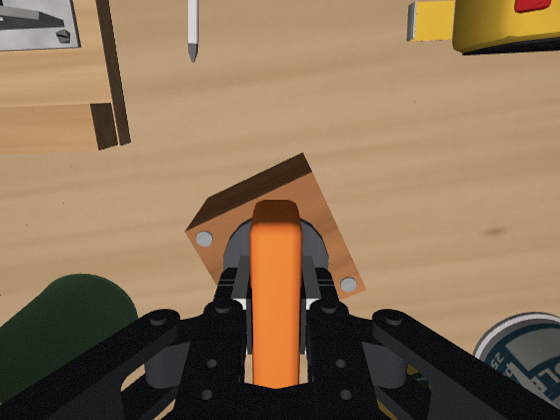

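```bash
python3 - <<'E'
from h import *
import pickle
s=pickle.load(open('w4.pkl','rb'));R=np.array(s['tcp_rot'])
for p in ((275,222),(253,226),(299,226)):
    X=plane("wrist",p,110,s);print(X,R.T@(X-s['tcp_pos']))
for p in ((186,231),(307,171),(366,289)):print(plane("wrist",p,60,s))
E
python3 -m creep '[[14,0,0,-15,0],[14,0,0,-35,0],[14,0,0,-40,0],[14,0,0,-40,0],[14,0,0,-40,0],[14,0,0,-40,0],[14,-5,-20,-15,0],[14,-10,-38,0,0],[14,-10,-38,0,0],[14,-10,-38,0,0],[14,-10,-38,0,0],[14,-10,-38,0,0]]' && python3 -m creep '[[14,-10,-38,0,0],[14,-10,-38,0,0],[14,-10,-38,0,0],[14,-10,-38,0,0],[14,-11,-38,0,0],[14,-11,-38,0,0],[14,-11,-38,0,0],[14,-11,-38,0,0],[14,-11,-26,0,0],[14,0,0,0,0],[14,0,0,0,0]]'
```

```text
[563.9 303.9 110. ] [ 36.34686675  -0.64956028 -32.96326717]
[564.2 296.6 110. ] [ 34.98669838  -7.82799468 -32.96791048]
[566.3 311.3 110. ] [ 35.05040176   7.02110634 -32.95604643]
[579.7 259.1  60. ]
[559.5 319.   60. ]
[623.  340.8  60. ]
time: 11.93
tcp_pos: [622.6, 81.3, 300.5]
tcp_rot: [[-0.989, 0.145, -0.001], [0.145, 0.989, -0.0], [0.001, -0.001, -1.0]]
ft_force: [1.1, -0.9, -2.4]
grip_width: 16.8
finger_force: 89.3
time: 12.85
tcp_pos: [668.1, -259.6, 299.8]
tcp_rot: [[-0.989, 0.15, -0.003], [0.15, 0.989, -0.0], [0.002, -0.001, -1.0]]
ft_force: [0.8, 1.4, -1.8]
grip_width: 16.5
finger_force: 89.1
```

```bash
python3 -m creep '[[14,0,0,10,-6.5],[14,0,0,10,-6.5],[14,0,0,10,-6.5],[14,0,0,10,-6.5],[14,0,0,0,0],[14,0,0,0,0],[14,0,0,0,0]]' && python3 -c "
from h import *
import pickle
s=robot.observe();im=robot.capture('wrist');pickle.dump(s,open('w5.pkl','wb'));cv2.imwrite('pics/w5.png',im[:,:,::-1]);print(np.round(s['q'],2),s['tcp_pos'])"
```

```text
time: 13.43
tcp_pos: [669.6, -256.0, 261.8]
tcp_rot: [[-0.954, -0.301, 0.0], [-0.301, 0.954, 0.0], [-0.001, 0.0, -1.0]]
ft_force: [0.3, -0.3, -2.0]
grip_width: 16.6
finger_force: 89.2
[ 0.08  0.54  0.31  1.42 -0.17  1.21  2.28] [ 669.64657732 -256.03033422  261.7831296 ]
```

View pics/w5.png

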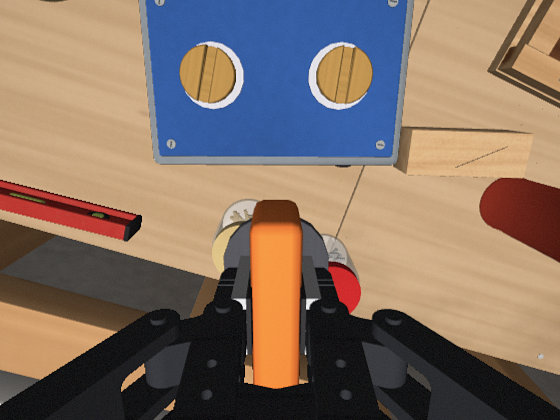

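Both studs are now bare, stud b at about (208,73) and stud a at about (344,73). Their slots run near vertical in the picture. I'll measure the head centres and slot angles.

```bash
cat > studs.py <<'E'
from h import *
def run(im,s,guess,ztop=116,r=34):
    hsv=cv2.cvtColor(im,cv2.COLOR_BGR2HSV)
    for n,(u,v) in guess.items():
        # brass mask -> metric warp of head plane: 4 px/mm, axes = tool x (rows up), tool y (cols)
        R=np.array(s['tcp_rot']);c=plane("wrist",(u,v),ztop,s)
        for it in range(3):
            g=np.array([c+R[:,1]*a+R[:,0]*b for a,b in((-30,30),(30,30),(30,-30),(-30,-30))])
            H=cv2.getPerspectiveTransform(np.float32([proj("wrist",X,s) for X in g]),np.float32([[0,0],[240,0],[240,240],[0,240]]))
            w=cv2.warpPerspective(im,H,(240,240),flags=cv2.INTER_CUBIC);h=cv2.cvtColor(w,cv2.COLOR_BGR2HSV)
            m=cv2.inRange(h,(10,90,40),(32,255,255));m=cv2.morphologyEx(m,cv2.MORPH_CLOSE,np.ones((25,25)))
            cs=max(cv2.findContours(m,0,2)[0],key=cv2.contourArea);(cx,cy),rad=cv2.minEnclosingCircle(cs)
            c=c+R[:,1]*(cx-120)/4+R[:,0]*(120-cy)/4
        # slot angle: darkness profile over rotation, inside head
        g=cv2.cvtColor(w,cv2.COLOR_BGR2GRAY).astype(np.float32);best=[]
        for a in np.arange(-90,90,1):
            M=cv2.getRotationMatrix2D((120,120),float(a),1);q=cv2.warpAffine(g,M,(240,240))[60:180,60:180].mean(0);best.append((np.abs(np.diff(q)).max(),a))
        b=max(best);best.sort(reverse=True)
        print(n,"centre",np.round(c,1),"r",round(rad/4,1),"slot rot (cw deg from tool x, as twist)",best[:4])
        cv2.imwrite(f"pics/_{n}.png",w)
E
python3 - <<'E'
from studs import *
import pickle
s=pickle.load(open('w5.pkl','rb'));im=cv2.imread('pics/w5.png')
run(im,s,dict(a=(344,73),b=(208,73)))
cv2.imwrite('pics/ab.png',np.hstack([cv2.resize(cv2.imread(f'pics/_{n}.png'),(400,400)) for n in 'ba']))
E
```

```text
a centre [ 568.2 -234.5  116. ] r 21.1 slot rot (cw deg from tool x, as twist) [(np.float32(17.826256), np.int64(7)), (np.float32(16.710144), np.int64(8)), (np.float32(16.370804), np.int64(6)), (np.float32(13.54744), np.int64(9))]
b centre [ 598.4 -332.4  116. ] r 21.2 slot rot (cw deg from tool x, as twist) [(np.float32(17.485054), np.int64(14)), (np.float32(17.458656), np.int64(15)), (np.float32(16.250618), np.int64(12)), (np.float32(16.19815), np.int64(13))]
```

View pics/ab.png

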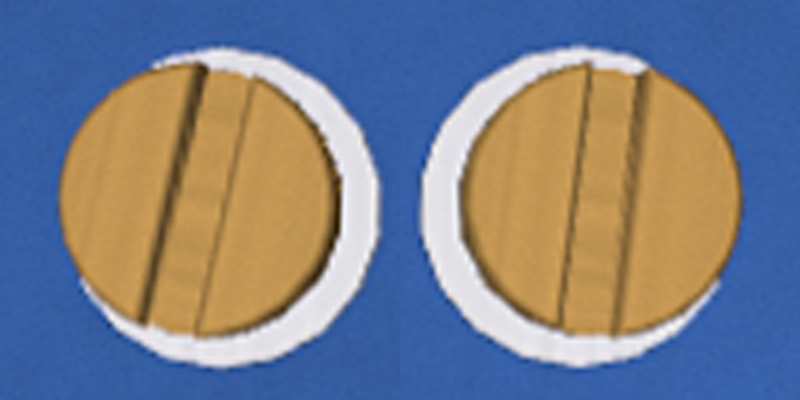

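Stud a is at (568.2,-234.5) with its slot 6.7° clockwise of tool x. Stud b is at (598.4,-332.4) with its slot at about 12.8°. I go to stud a first.

```bash
python3 -m creep '[[14,30,17,0,3.4],[14,30,17,0,3.3],[14,30,17,0,0],[14,0,0,20,0],[14,0,0,20,0],[14,0,0,15,0],[14,0,0,5,0],[14,0,0,0,0],[14,0,0,0,0],[14,0,0,0,0]]' && python3 - <<'E'
from h import *
import pickle
s=robot.observe();im=robot.capture('wrist');pickle.dump(s,open('w6.pkl','wb'));cv2.imwrite('pics/w6.png',im[:,:,::-1])
R=np.array(s['tcp_rot']);print(np.round(R.T@(np.array([568.2,-234.5,116])-s['tcp_pos']),2),np.round(np.degrees(np.arctan2(R[1,0],R[0,0])),2))
# side-by-side crop: head region, and side camera
u=proj("wrist",(568.2,-234.5,116),s);x=int(u[0])-90;y=int(u[1])-130
a=cv2.resize(im[max(y,0):y+150,x:x+200],(800,600)) 
cv2.imwrite('pics/c6.png',a[:,:,::-1]);print(u,x,y)
E
```

```text
time: 14.32
tcp_pos: [570.6, -230.2, 202.7]
tcp_rot: [[-0.982, -0.189, 0.002], [-0.189, 0.982, -0.001], [-0.002, -0.001, -1.0]]
ft_force: [0.7, -0.5, -1.9]
grip_width: 16.8
finger_force: 89.3
[ 3.34 -3.64 86.66] -169.1
[270.7 209.1] 180 79
```

View pics/c6.png

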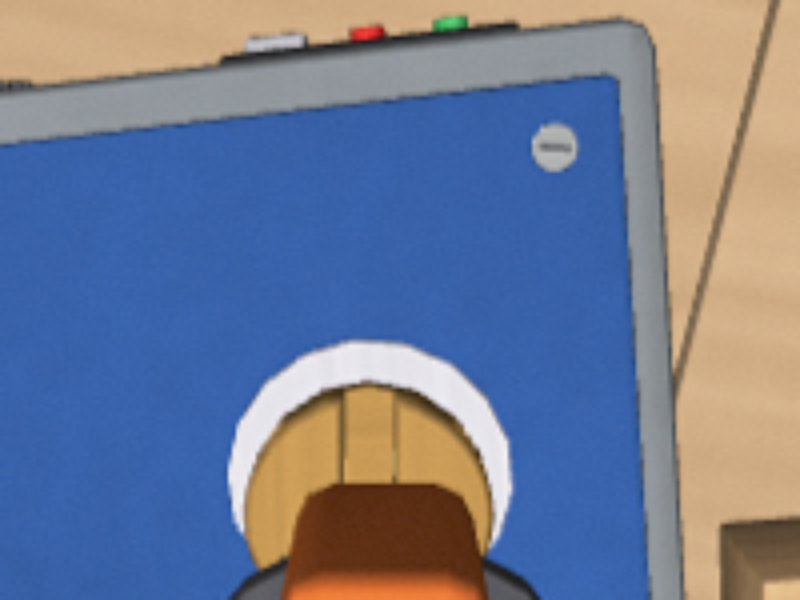

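```bash
python3 -m creep '[[14,3,-2.9,0,0],[14,0,0,10,0],[14,0,0,8,0],[14,0,0,0,0],[14,0,0,0,0],[14,0,0,0,0]]' | grep -E "pos|ft_f"; python3 -m creep '[[14,0,0,4,0],[14,0,0,4,0],[14,0,0,0,0],[14,0,0,0,0]]'| grep -E "pos|ft_f"; python3 -c "
from h import *
s=robot.observe();R=np.array(s['tcp_rot']);print(np.round(R.T@(np.array([568.2,-234.5,116])-s['tcp_pos']),2),s['moment'])"
```

```text
tcp_pos: [567.2, -233.2, 183.0]
ft_force: [0.9, -0.5, -1.6]
tcp_pos: [567.0, -233.1, 174.9]
ft_force: [0.3, 0.4, -2.4]
[-0.91 -1.62 58.94] [0.036598   0.04302193 0.03429809]
```

No contact at TCP z 174.9, so the tip at about 110 is inside the slot. Next I press.

```bash
python3 -m creep '[[14,0,0,3,0],[14,0,0,3,0],[14,0,0,0,0],[14,0,0,0,0]]' | grep -E "pos|ft_f"; python3 -m creep '[[14,0,0,3,0],[14,0,0,2,0],[14,0,0,0,0],[14,0,0,0,0]]'| grep -E "pos|ft_f|width"
```

```text
tcp_pos: [567.7, -233.4, 169.8]
ft_force: [-0.4, -0.7, 4.3]
tcp_pos: [567.7, -233.4, 164.6]
ft_force: [-0.2, 0.9, 5.6]
grip_width: 16.8
```

```bash
python3 -m creep '[[14,0,0,1.5,0],[14,0,0,0.5,4],[14,0,0,0,6],[14,0,0,0,6],[14,0,0,0,6],[14,0,0,0,6],[14,0,0,0,0]]' | grep -E "pos|rot|ft_f"; python3 -c "
from h import *;print(robot.observe()['moment'])"
```

```text
tcp_pos: [567.8, -233.3, 162.9]
tcp_rot: [[-0.954, 0.299, 0.001], [0.299, 0.954, -0.0], [-0.001, -0.0, -1.0]]
ft_force: [-0.6, 0.5, 7.3]
[ 0.14290177  0.15257099 -0.01197813]
```

```bash
python3 -m creep '[[14,0,0,0,6.5],[14,0,0,0,6.5],[14,0,0,0,6.5],[14,0,0,0,6.5],[14,0,0,0,6.5],[14,0,0,0,6.5],[14,0,0,0,6.5],[14,0,0,0,6.5],[14,0,0,0,6],[14,0,0,0,6],[14,0,0,0,0],[14,0,0,0,0]]' | grep -E "pos|rot|ft_f"; python3 -c "
from h import *
s=robot.observe();R=np.array(s['tcp_rot']);print(s['moment'],s['q'][6],np.degrees(np.arctan2(R[1,0],R[0,0])))"
```

```text
tcp_pos: [568.0, -233.5, 162.9]
tcp_rot: [[-0.155, 0.988, 0.001], [0.988, 0.155, -0.001], [-0.001, 0.001, -1.0]]
ft_force: [-0.2, 0.4, 6.1]
[ 0.11195509  0.01495306 -0.00974141] 0.8257957991675905 98.90320837381024
```

```bash
python3 -m creep '[[14,0,0,-3,0],[14,0,0,-3,0],[14,0,0,-2,0],[14,0,0,0,0],[14,0,0,0,0]]' | grep -E "pos|ft_f"; python3 -m creep '[[14,0,0,-5,0],[14,0,0,-15,0],[14,0,0,-20,0],[14,0,0,0,0],[14,0,0,0,0],[14,0,0,0,0]]' | grep -E "pos|rot|ft_f"; python3 - <<'E'
from studs import *
import pickle
s=robot.observe();im=robot.capture('wrist')[:,:,::-1].copy();pickle.dump(s,open('w7.pkl','wb'));cv2.imwrite('pics/w7.png',im)
print(proj("wrist",(568.2,-234.5,112),s),proj("wrist",(598.4,-332.4,116),s))
E
```

```text
tcp_pos: [567.2, -232.9, 169.9]
ft_force: [2.3, -0.5, -1.5]
tcp_pos: [566.4, -232.8, 209.3]
tcp_rot: [[-0.155, 0.988, -0.002], [0.988, 0.155, 0.001], [0.001, -0.002, -1.0]]
ft_force: [-0.4, 0.1, -2.1]
[278.4 211.2] [297.2 338.6]
```

```bash
python3 -m creep '[[14,-34,5,0,0],[14,-34,5,0,0],[14,-33.5,4.5,0,0],[14,0,0,0,0]]' | grep -E "pos|ft_f"; python3 -m creep '[[14,0,0,0,-7.15],[14,0,0,0,-7.15],[14,0,0,0,-7.15],[14,0,0,0,-7.15],[14,0,0,0,-7.15],[14,0,0,0,-7.15],[14,0,0,0,-7.15],[14,0,0,0,-7.15],[14,0,0,0,-7.15],[14,0,0,0,-7.15],[14,0,0,0,-7.15],[14,0,0,0,-7.15]]' >/dev/null;  python3 -m creep '[[14,0,0,0,0],[14,0,0,0,0],[14,0,0,0,0]]' | grep -E "pos|rot|ft_f"; python3 - <<'E'
from studs import *
import pickle
s=robot.observe();im=robot.capture('wrist')[:,:,::-1].copy();pickle.dump(s,open('w8.pkl','wb'));cv2.imwrite('pics/w8.png',im)
R=np.array(s['tcp_rot']);print(np.round(R.T@(np.array([597.7,-331.2,116])-s['tcp_pos']),2),np.degrees(np.arctan2(R[1,0],R[0,0])))
# slot lines of b in the visible strip (tool x 12..20): metric warp
c=np.array([598.4,-332.4,116.]);hx,hy=R[:,0],R[:,1]
g=[c+hy*a+hx*b for a,b in((-25,20),(25,20),(25,10),(-25,10))]
H=cv2.getPerspectiveTransform(np.float32([proj("wrist",X,s) for X in g]),np.float32([[0,0],[400,0],[400,80],[0,80]]))
w=cv2.cvtColor(cv2.warpPerspective(im,H,(400,80)),cv2.COLOR_BGR2GRAY).astype(float)
def lines(r):
    p=w[r].mean(0);p=p-cv2.GaussianBlur(p[None].astype(np.float32),(0,0),15)[0]
    i=[k for k in range(60,340) if p[k]==p[max(0,k-12):k+13].min() and p[k]<-4];return [(k/8-25,round(float(p[k]))) for k in i]
print("y of dark lines rel to c: far",lines(slice(5,30)),"near",lines(slice(45,70)))
E
```

```text
tcp_pos: [595.8, -338.6, 209.4]
ft_force: [-1.0, -0.6, -0.5]
tcp_pos: [596.9, -331.1, 209.5]
tcp_rot: [[-0.997, -0.079, -0.001], [-0.079, 0.997, 0.001], [0.001, 0.001, -1.0]]
ft_force: [0.0, 0.1, -2.0]
[-0.94 -0.22 93.47] -175.48675293324402
y of dark lines rel to c: far [(-12.125, -24), (-5.375, -46), (3.375, -27), (10.875, -31)] near [(-17.5, -28), (-5.375, -44), (3.375, -33), (16.25, -39)]
```

```bash
python3 -m creep '[[14,-1,-1.7,0,0],[14,0,0,10,0],[14,0,0,10,0],[14,0,0,6,0],[14,0,0,0,0],[14,0,0,0,0],[14,0,0,0,0]]' | grep -E "pos|ft_f"; python3 -m creep '[[14,0,0,3,0],[14,0,0,2.5,0],[14,0,0,2.5,0],[14,0,0,0,0],[14,0,0,0,0]]'| grep -E "pos|ft_f"
```

```text
tcp_pos: [598.5, -333.0, 184.3]
ft_force: [-0.2, 0.9, -2.0]
tcp_pos: [598.3, -332.8, 176.1]
ft_force: [0.3, -0.2, -1.3]
```

```bash
python3 -m creep '[[14,0,0,3,0],[14,0,0,3,0],[14,0,0,0,0],[14,0,0,0,0]]' | grep -E "pos|ft_f"; python3 -m creep '[[14,0,0,3,0],[14,0,0,2,0],[14,0,0,0,0],[14,0,0,0,0]]'| grep -E "pos|ft_f|width"; python3 -m creep '[[14,0,0,2,0],[14,0,0,0.5,0],[14,0,0,0,0],[14,0,0,0,0]]'| grep -E "pos|ft_f|width"
```

```text
tcp_pos: [598.8, -333.1, 170.9]
ft_force: [0.1, -0.6, 2.8]
tcp_pos: [598.8, -333.1, 165.7]
ft_force: [-0.8, -0.3, 5.0]
grip_width: 17.0
tcp_pos: [598.8, -333.1, 163.4]
ft_force: [-0.1, 0.3, 5.5]
grip_width: 16.9
```

```bash
python3 -m creep '[[14,0,0,0.7,4],[14,0,0,0,6],[14,0,0,0,6],[14,0,0,0,6],[14,0,0,0,6],[14,0,0,0,6],[14,0,0,0,6],[14,0,0,0,6],[14,0,0,0,6],[14,0,0,0,6],[14,0,0,0,6],[14,0,0,0,6]]' | grep -E "pos|rot|ft_f"; python3 -m creep '[[14,0,0,0,6],[14,0,0,0,6],[14,0,0,0,5],[14,0,0,0,0],[14,0,0,0,0]]' | grep -E "pos|rot|ft_f";python3 -m creep '[[14,0,0,-3,0],[14,0,0,-3,0],[14,0,0,-1.5,0],[14,0,0,0,0],[14,0,0,0,0]]' | grep -E "pos|ft_f"; python3 -m creep '[[14,0,0,-5,0],[14,0,0,-15,0],[14,0,0,-30,0],[14,0,0,-36,0],[14,0,0,-40,0],[14,0,0,0,0],[14,0,0,0,0],[14,0,0,0,0]]' | grep -E "pos|rot|ft_f"; python3 -c "
from h import *
import pickle
s=robot.observe();im=robot.capture('wrist');pickle.dump(s,open('w9.pkl','wb'));cv2.imwrite('pics/w9.png',im[:,:,::-1])
for n,X in dict(a=(568,-234,112),b=(598.4,-333,112)).items():print(n,proj('wrist',X,s))"
```

```text
tcp_pos: [598.6, -333.2, 163.0]
tcp_rot: [[-0.414, 0.91, 0.001], [0.91, 0.414, -0.0], [-0.001, 0.001, -1.0]]
ft_force: [-1.4, -0.2, 8.4]
tcp_pos: [598.7, -333.2, 162.9]
tcp_rot: [[-0.134, 0.991, 0.001], [0.991, 0.134, -0.001], [-0.001, 0.001, -1.0]]
ft_force: [-1.0, 0.7, 9.0]
tcp_pos: [598.3, -332.7, 169.3]
ft_force: [0.2, 0.1, 2.3]
tcp_pos: [597.9, -332.1, 294.4]
tcp_rot: [[-0.135, 0.991, -0.002], [0.991, 0.135, 0.002], [0.002, -0.001, -1.0]]
ft_force: [-0.4, -0.3, -3.1]
a [256.4  63.4]
b [276.5 182.4]
```

```bash
python3 -m creep '[[14,-35,0,0,0],[14,-35,0,0,0],[14,0,0,0,0],[14,0,0,0,0],[14,0,0,0,0]]' | grep -E "time|pos"; python3 - <<'E'
from studs import *
s=robot.observe();im=robot.capture('wrist')[:,:,::-1].copy();cv2.imwrite('pics/w10.png',im)
R=np.array(s['tcp_rot']);print("tool x",np.degrees(np.arctan2(R[1,0],R[0,0])))
for z in (109,112,116):
    print(z);run(im,s,dict(a=proj('wrist',(568,-234,112),s),b=proj('wrist',(598.4,-333,112),s)),z)
E
```

```text
time: 25.02
tcp_pos: [607.3, -401.6, 293.4]
tool x 97.69456099294091
109
a centre [ 572.7 -255.4  108.9] r 1.6 slot rot (cw deg from tool x, as twist) [(np.float32(66.14166), np.int64(-90)), (np.float32(59.358852), np.int64(89)), (np.float32(58.879562), np.int64(-89)), (np.float32(45.08024), np.int64(88))]
b centre [ 598.6 -333.2  109. ] r 20.8 slot rot (cw deg from tool x, as twist) [(np.float32(15.062866), np.int64(-2)), (np.float32(14.517677), np.int64(-3)), (np.float32(14.294792), np.int64(-1)), (np.float32(13.533333), np.int64(0))]
112
a centre [ 572.9 -256.   111.9] r 1.6 slot rot (cw deg from tool x, as twist) [(np.float32(68.416664), np.int64(-90)), (np.float32(59.89146), np.int64(-89)), (np.float32(59.87495), np.int64(89)), (np.float32(45.06707), np.int64(88))]
b centre [ 598.7 -333.1  112. ] r 20.6 slot rot (cw deg from tool x, as twist) [(np.float32(15.185791), np.int64(-2)), (np.float32(14.630814), np.int64(-3)), (np.float32(14.329758), np.int64(-1)), (np.float32(13.658333), np.int64(0))]
116
a centre [ 573.3 -257.   115.9] r 1.5 slot rot (cw deg from tool x, as twist) [(np.float32(67.85834), np.int64(-90)), (np.float32(62.910492), np.int64(89)), (np.float32(62.27938), np.int64(-89)), (np.float32(43.786316), np.int64(88))]
b centre [ 598.6 -333.   116. ] r 20.3 slot rot (cw deg from tool x, as twist) [(np.float32(14.917229), np.int64(-2)), (np.float32(14.644379), np.int64(-3)), (np.float32(14.252945), np.int64(-1)), (np.float32(13.658325), np.int64(0))]
```

```bash
python3 - <<'E'
from studs import *
import pickle
s=pickle.load(open('w9.pkl','rb'));im=cv2.imread('pics/w9.png')
run(im,s,dict(a=proj('wrist',(568,-234,112),s)),112)
R=np.array(s['tcp_rot']);print("tool x",np.degrees(np.arctan2(R[1,0],R[0,0])))
s=robot.observe();print(np.round(s['q'],2))
E
```

```text
a centre [ 567.9 -234.   112. ] r 20.7 slot rot (cw deg from tool x, as twist) [(np.float32(16.488525), np.int64(-6)), (np.float32(15.917366), np.int64(-7)), (np.float32(15.261215), np.int64(-5)), (np.float32(14.115959), np.int64(-8))]
tool x 97.73827586732611
[ 0.04  0.63  0.78  1.37 -0.44  1.32  0.96]
```

```bash
python3 -m creep '[[14,25,3,-5,0],[14,38,5,0,0],[14,38,5,0,0],[14,38,5,0,0],[14,38,5,0,0],[14,38,5,0,0],[14,38,5,0,0],[14,38,5,0,0],[14,38,5,0,0],[14,38,5,0,0],[14,38,5,0,0],[14,38,5,0,0]]' >/dev/null; python3 -m creep '[[14,38,5,0,0],[14,38,5,0,0],[14,38,5,0,0],[14,38,4,0,0],[14,38,4,0,0],[14,38,4,0,0],[14,24,3,0,0],[14,0,0,0,0]]' | grep -E "pos|width"; python3 -m creep '[[14,0,0,0,-6.7],[14,0,0,0,-6.7],[14,0,0,0,-6.7],[14,0,0,0,-6.7],[14,0,0,0,-6.7],[14,0,0,0,-6.7],[14,0,0,0,-6.7],[14,0,0,0,-6.7],[14,0,0,0,-6.7],[14,0,0,0,-6.7],[14,0,0,0,-6.8],[14,0,0,0,0]]'>/dev/null;  python3 -m creep '[[14,0,0,0,0],[14,0,0,0,0],[14,0,0,0,0]]'; python3 -c "
from h import *
s=robot.observe();R=np.array(s['tcp_rot']);print(np.round(R.T@(np.array([600,299.3,77])-s['tcp_pos']),2),np.degrees(np.arctan2(R[1,0],R[0,0])),s['tcp_pos'])"
```

```text
tcp_pos: [598.1, 308.8, 298.9]
grip_width: 16.8
time: 27.98
tcp_pos: [601.3, 298.5, 300.5]
tcp_rot: [[-0.989, 0.149, -0.0], [0.149, 0.989, -0.0], [0.0, -0.0, -1.0]]
ft_force: [0.7, -1.1, -2.0]
grip_width: 16.5
finger_force: 89.4
[  1.31   0.67 223.47] 171.41876206997875 [601.25889273 298.47457344 300.47450676]
```

```bash
python3 -m creep '[[14,0.9,0.7,20,0],[14,0,0,35,0],[14,0,0,35,0],[14,0,0,35,0],[14,0,0,25,0],[14,0,0,10,0],[14,0,0,0,0],[14,0,0,0,0],[14,0,0,0,0]]' | grep -E "pos|ft_f"; python3 -m creep '[[14,0,0,6,0],[14,0,0,8,0],[14,0,0,6,0],[14,0,0,0,0],[14,0,0,0,0]]' | grep -E "pos|ft_f"
```

```text
tcp_pos: [602.4, 299.7, 142.9]
ft_force: [0.7, -0.3, -1.7]
tcp_pos: [600.4, 299.0, 120.0]
ft_force: [-0.0, 0.8, -2.5]
```

Tip is in the hole with no contact, so I lower it the rest of the way.

```bash
python3 -m creep '[[14,0,0,10,0],[14,0,0,10,0],[14,0,0,10,0],[14,0,0,6,0],[14,0,0,3,0],[14,0,0,0,0],[14,0,0,0,0]]' | grep -E "pos|ft_f"; python3 -m creep '[[14,0,0,2,0],[14,0,0,1,0],[14,0,0,0,0],[14,0,0,0,0]]' | grep -E "pos|ft_f"
```

```text
tcp_pos: [600.9, 299.1, 81.4]
ft_force: [0.3, 0.0, -1.7]
tcp_pos: [600.9, 299.2, 78.8]
ft_force: [0.5, 0.5, -2.0]
```

```bash
python3 -m creep '[[14,0,0,1,0],[14,0,0,0,0],[14,0,0,0,0]]' | grep -E "pos|ft_f"; python3 -m creep '[[14,0,0,0.7,0],[14,0,0,0,0],[14,0,0,0,0]]' | grep -E "pos|ft_f"
```

```text
tcp_pos: [600.8, 299.2, 77.6]
ft_force: [0.3, -0.0, -1.8]
tcp_pos: [601.0, 299.2, 77.1]
ft_force: [0.4, -0.1, -0.8]
```

```bash
python3 -m creep '[[14,0,0,0.5,0],[14,0,0,0,0],[14,0,0,0,0]]' | grep -E "pos|ft_f"; python3 -m creep '[[85,0,0,0,0],[85,0,0,0,0],[85,0,0,0,0],[85,0,0,0,0],[85,0,0,0,0],[85,0,0,0,0]]' | grep -E "pos|width|ft_f";python3 -m creep '[[85,0,0,-15,0],[85,0,0,-25,0],[85,0,0,-35,0],[85,0,0,-40,0],[85,0,0,-40,0],[85,0,0,-40,0],[85,0,0,-28,0],[85,0,-15,0,0],[85,0,0,0,0],[85,0,0,0,0],[85,0,0,0,0]]'; python3 - <<'E'
from h import *
import pickle
s=robot.observe();im=robot.capture('wrist')[:,:,::-1].copy();cv2.imwrite('pics/w11.png',im)
hsv=cv2.cvtColor(im,cv2.COLOR_BGR2HSV);m=cv2.inRange(hsv,(5,170,180),(20,255,255));u=proj('wrist',(600,299,110),s).astype(int);k=np.zeros_like(m);k[u[1]-60:u[1]+60,u[0]-45:u[0]+45]=m[u[1]-60:u[1]+60,u[0]-45:u[0]+45]
n,l,st,c=cv2.connectedComponentsWithStats(k);i=1+st[1:,4].argmax();r=cv2.minAreaRect(np.argwhere(l==i)[:,::-1].astype(np.float32));print(r,plane('wrist',r[0],110,s))
P=np.array([plane('wrist',b,110,s) for b in cv2.boxPoints(r)]);print(P.tolist())
# bystander / block check: difference in top view
t0=cv2.imread('pics/top0.png');t=robot.capture('top')[:,:,::-1].copy();cv2.imwrite('pics/t3.png',t)
d=(np.abs(t.astype(int)-t0).max(2)>45).astype(np.uint8)
n,l,st,c=cv2.connectedComponentsWithStats(d);print([(x.tolist()) for x in st[1:] if x[4]>15])
E
```

```text
tcp_pos: [601.0, 299.2, 77.0]
ft_force: [-2.4, -1.4, 5.1]
tcp_pos: [600.8, 299.1, 76.3]
ft_force: [-0.4, 0.6, -0.4]
grip_width: 84.8
time: 32.23
tcp_pos: [597.8, 284.5, 297.8]
tcp_rot: [[-0.989, 0.147, -0.002], [0.147, 0.989, -0.001], [0.002, -0.001, -1.0]]
ft_force: [0.2, 0.2, -1.0]
grip_width: 84.9
finger_force: 0.0
((291.5, 180.5), (71.0, 17.0), 90.0) [600.  298.5 110. ]
[[566.1, 295.4, 110.0], [568.4, 310.7, 110.0], [635.8, 301.9, 110.0], [633.4, 285.7, 110.0]]
[[41, 106, 182, 314, 13638], [137, 112, 9, 14, 35], [133, 159, 13, 6, 46], [107, 179, 10, 7, 33], [330, 180, 40, 24, 523], [108, 187, 10, 45, 191], [271, 197, 32, 9, 49], [0, 267, 67, 30, 1319], [115, 272, 12, 16, 123], [0, 298, 37, 61, 1325], [29, 334, 48, 56, 1121], [250, 357, 17, 12, 93], [242, 362, 25, 21, 145], [281, 364, 5, 10, 29], [269, 370, 20, 29, 213], [178, 374, 9, 5, 24], [235, 381, 25, 19, 127], [97, 387, 16, 6, 33], [265, 389, 6, 9, 22], [114, 393, 11, 12, 35], [152, 400, 69, 20, 723], [129, 403, 14, 17, 135], [143, 402, 24, 18, 119], [265, 402, 10, 15, 55], [235, 406, 11, 6, 44], [108, 409, 5, 11, 49], [249, 409, 15, 11, 56]]
```

```bash
python3 -c "
from station import robot;print(robot.finish_job())"
```

```text
the job is handed in; nothing more can be done
None
```

The job is handed in at about 32 s: the block lies flat on bare bench, both studs measure past their catch (a at about 1.63 rad, b at about 1.70 rad), and the orange key stands in its holder where it started; no verdict came back.

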